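Shut the bean dispenser and take its cover off the seal lid

TASK

Close up the white bean dispenser: first turn its black handwheel clockwise, over several grasps, until the orange pointer stands at the green dot. Then lift the nested lids by the wooden knob, lower them together onto the steel mouth until the inner lid is fully home, and let go. Take the blue outer lid by its steel collar and lift it off alone, leaving the inner lid seated and undisturbed, and finish still holding it, level and still, at least 10 cm above where it sat; leave the other things alone.

Things in the scene. Friction and masses are not known exactly. Their poses are not given: they have to be found in the camera images.
- dispenser: white bean dispenser, fixed, casing 120 x 220 mm (its x, y), top at z 90 mm; origin at the centre of its underside; chute and shutter face its -x. A steel filling mouth (tube, inner radius 40, outer 45 mm) rises from the casing to z 120 mm, centre 55 mm to +y; the handwheel's axis is 65 mm to -y. (A wall cabinet hangs straight ahead over the sink: swing across with the arm drawn in.)
- mouth (a point): centre of the mouth's rim, 120 mm above the worktop; axes as the dispenser's. The inner lid is home when its flange lies on this rim: its origin is then 18 mm below this point.
- wheel_grip (a point): on the handwheel's vertical axis, 111 mm above the worktop, mid-height of the black grip (a round ribbed disc 54 mm in diameter, z 100 to 123 mm). Under it is a steel dial 68 mm in diameter, top at z 96 mm: keep the fingertips above it.
- gate_wheel (a joint): turn of the handwheel, rad, growing clockwise seen from above; it starts between 0 and 0.8 and the gate is shut at 2.40, where the orange pointer stands at the green dot in front (dispenser's -x). It stays where it is left (friction 0.06 N m) and can turn on past the mark, to 3.2. The small steel shutter in front closes with it.
- inner_lid: inner lid: black rubber plug (radius 37 mm, z 0 to 18 mm, foot tapered to radius 31 in the lowest 6 mm), white flange (radius 45 mm, z 18 to 22 mm), upright round wooden knob (22 mm in diameter, z 22 to 78 mm). Origin at the centre of the plug's underside, z up. About 0.25 kg. It stands on the worktop at the start and carries the outer lid.
- outer_lid: blue outer lid, radius 54 mm, loose on the inner lid's flange: plate 4 mm thick, skirt (inner radius 51 mm) to 14 mm below the origin, steel collar of diameter 44 mm up to 30 mm above it, hole of radius 13.5 mm, from which the knob stands 26 mm proud. Origin at the centre of the plate's underside, z up; nested, 22 mm above the inner lid's origin. About 0.15 kg.
- jam_jar: bystander: red jam jar with a pale lid, 69 mm across, 99 mm high; origin at the centre of its underside; leave it
- mug: bystander: striped mug, 87x125x103 mm with handle; origin at the centre of its underside; leave it
- spice_jar: bystander: spice jar with red cap, 45 mm across, 106 mm high; origin at the centre of its underside; leave it
- tuna_tin: bystander: flat golden tin, 86 mm across, 40 mm high; origin at the centre of its underside; leave it
- salt_mill: bystander: small salt shaker with grey cap, 44 mm across, 90 mm high; origin at the centre of its underside; leave it

How it is judged:
By the outcome, as a careful person would: the job done as asked, in the order asked, and still so for the second after the job is handed in, while the arm keeps its last pose, push and grip.
It also fails if it takes over 72 s, if anything falls off the work surface, if the arm or the gripper's body presses on something with over 40 N, if the wrist force passes 120 N, or if a joint passes its speed limit or range.

ROBOT

A 7-joint arm with a two-finger parallel gripper is mounted at the origin on a cart in front of the work surface, level with it; the furniture and walls round the work are solid. World frame = base frame: x ahead of the robot, y to its left, z up, the work surface at z = 0. Lengths are in m, angles in rad, forces in N, time in s.
With the tool pointing down it reaches from about 0.425 to 0.925 m from the base axis. Payload 6.8 kg.
Tool frame: the origin (TCP) lies at the very end of the fingers, on their centre line; the grasp point (between the pads) lies 19 mm behind it; z points along the fingers, y is the line along which they close (so a half turn about z gives the same grasp; the last joint's range is limited). The gripper opens to 85 mm and grips with 20 to 120 N. Pads are 22 mm wide; open, the fingers measure 114 mm over their backs; the gripper's body (76 mm by 85 mm) begins 54 mm behind the grasp point. The pads swing forward as they close: fully open they stand 13 mm farther back than shut.
Start: joints at [1.173, 0.477, 0.022, 1.555, -0.011, 1.109, -0.083], TCP at [0.193, -0.647, 0.231] pointing down, gripper open.
Joint ranges: [-2.96, 2.96], [-0.34, 2.1], [-1.41, 1.46], [0.24, 2.44], [-1.37, 4.51], [0.17, 1.92], [-2.96, 2.96]. Speed limits (rad/s): [2.39, 2.39, 3.14, 3.14, 3.14, 3.14, 3.14].

INTERFACE

Orientations are given as a unit quaternion [w, x, y, z].
In Python, from station import * gives the robot as it stands.
- The arm moves only by the tool jog_arm, never from a script. Its argument "moves" is one flat list of numbers, 7 for each row, row after row: the shift along the tool's x, y, z normalised to -1 to 1, where 1 is 20 mm, then the turn, a rotation vector about the tool's x, y, z normalised to -1 to 1, where 1 is 4 degrees, then the opening, from 0 (shut) to 1 (fully open). In form: [x, y, z, rx, ry, rz, claw, x, y, z, rx, ry, rz, claw, ...]. A call has exactly 8 rows; each row shifts and turns the commanded pose from where the row before left it, along the tool's axes as they then stand; what a row does not reach is not made up. A row lasts 1/12 s, in which the tool goes at most 41.7 mm and 7.16 degrees, less where a joint would pass 70% of its speed; a pose out of reach is approached as far as the arm can. A call with a number of a shift or a turn outside -1 to 1 is refused whole. A call with a gripper value outside its range is refused whole. The fingers move at their own pace and stop on an object; "grip_force" is the grip in N (left out, the last holds). Time passes only in rows, so rows that do not move let the fingers close, or fill a call up. It gives the time, the measured TCP pose, the force, the opening and the grip force at its end, in the units of the state.
- get_obs(): the state, without advancing time (a new reading comes with each control period).
- read_camera(name): name is "scene" or "side" or "wrist"; returns a dict with "color" (400x640x3 uint8, blue, green, red), "fx", "fy", "cx", "cy" (pixels), "k1" (the pictures are not rectified: a ray, as slopes to the right and down, at radius r is drawn at 1 + k1 r^2 times it, then the intrinsics apply), "rvec" (rotation vector, rad) and "tvec" (3), from world to camera coordinates, as OpenCV has them. Camera axes: x right, y down, z forward; pixel columns grow to the right and rows downward; lengths in m; the calibration is good to about 2 mm. A picture is of the moment at which its call begins. There is no depth.
- hand_in(): hands the job in; it is judged then, once.
The state is a dict: "t": time; "q": joint angles; "joint_vel": joint speeds; "joint_torque": joint torques, N m; "eef_pos": TCP position; "tool_rot": TCP orientation; "contact_force": force on the tool from outside, world axes, zero at the start; "torque": the same for the moment, N m; "gripper_width": opening from 0.0 (shut) to 1.0 (fully open); "grasp_force": force on a finger pad.
Only numpy, scipy, OpenCV 4.12 (cv2) and the standard library are available. Lean on these libraries where they do the work, as an engineer would, in place of code of your own. Each camera call takes 0.05 s, during which the arm holds its last target. There are 200 camera calls.

## Working session

There is one attempt and no reset: what is moved stays moved. The work goes in short steps, Python scripts to look and compute and a tool call to move; the robot and the scene stay as the last step left them, time stands still between calls to the robot, and variables do not carry over. Pictures are saved under pics/ and viewed, at most 10 in all, crops included, and the job is handed in when it is done.

Besides the shell and the picture viewer there is one more tool, called after ">>>" as name(argument=value, ...) on one line, values as JSON. jog_arm: Moves the arm, as the interface text tells. Scaled input: -1 to 1 covers 20 mm each way for a shift and 4 degrees each way for a turn. Its arguments: {"type":"object","properties":{"moves":{"type":"array"},"grip_force":{"type":"number"}},"required":["moves"]}

```bash
mkdir -p pics; ls; python3 - <<'E'
from station import *
import cv2,numpy as np
o=get_obs(); print({k:np.round(v,3).tolist() for k,v in o.items()})
for n in ["scene","side"]:
    c=read_camera(n); cv2.imwrite(f"pics/{n}0.png",c["color"]); print(n,{k:np.round(v,4).tolist() for k,v in c.items() if k!="color"})
E
```

```text
pics
{'t': 0.0, 'q': [1.173, 0.478, 0.022, 1.556, -0.012, 1.109, -0.083], 'joint_vel': [-0.0, 0.001, -0.002, 0.001, -0.001, -0.0, -0.001], 'joint_torque': [-0.0, -59.644, 1.608, -28.119, 0.012, 0.009, -0.0], 'eef_pos': [0.193, -0.646, 0.23], 'tool_rot': [-0.001, 0.99, 0.144, -0.0], 'contact_force': [1.314, -0.343, 0.087], 'torque': [-0.046, -0.018, -0.002], 'grasp_force': 0.0, 'gripper_width': 1.001}
scene {'fx': 435.7107, 'fy': 435.7107, 'cx': 315.3548, 'cy': 191.1308, 'k1': -0.0069, 'rvec': [1.8469, -1.7421, 0.6578], 'tvec': [0.2813, 0.4232, 0.9729]}
side {'fx': 378.9845, 'fy': 378.9845, 'cx': 321.4352, 'cy': 198.8235, 'k1': -0.0537, 'rvec': [2.22, -0.1423, 0.0687], 'tvec': [-0.415, 0.2677, 0.6572]}
```

View pics/scene0.png

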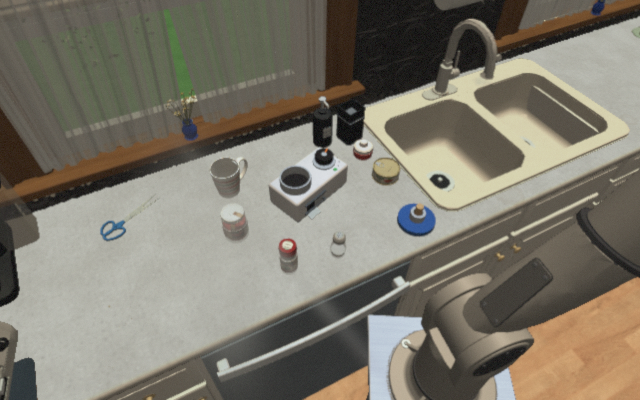

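View pics/side0.png

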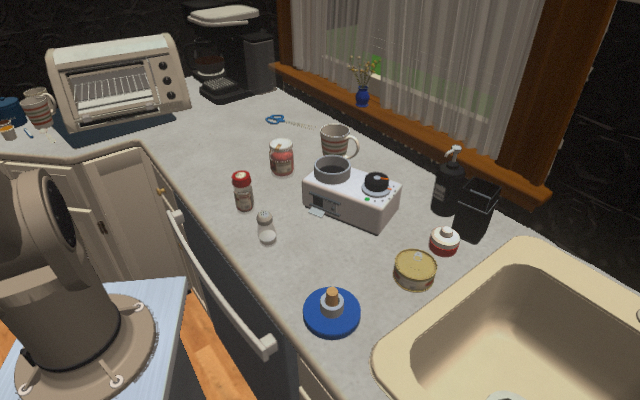

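The scene view shows the mouth at about (295,178), the wheel at (324,157) and the lids at (417,217). In the side view they are at (332,165), (376,181) and (331,308).

```bash
cat > h.py <<'E'
from station import *
import cv2,numpy as np
from scipy.spatial.transform import Rotation as R
def cam(n):
    c=read_camera(n); c["R"]=R.from_rotvec(np.ravel(c["rvec"])).as_matrix(); c["t"]=np.ravel(c["tvec"]); return c
def ray(c,u,v):
    K=np.array([[c["fx"],0,c["cx"]],[0,c["fy"],c["cy"]],[0,0,1]])
    d=np.array([c["k1"],0,0,0,0],float)
    p=cv2.undistortPoints(np.array([[[u,v]]],float),K,d)[0,0]
    return -c["R"].T@c["t"], c["R"].T@np.array([p[0],p[1],1])
def onz(c,u,v,z):
    o,d=ray(c,u,v); return o+d*(z-o[2])/d[2]
def proj(c,P):
    K=np.array([[c["fx"],0,c["cx"]],[0,c["fy"],c["cy"]],[0,0,1]])
    return cv2.projectPoints(np.array(P,float).reshape(-1,1,3),np.ravel(c["rvec"]).astype(float),c["t"],K,np.array([c["k1"],0,0,0,0],float))[0][:,0]
def contour_on(c,mask,z):
    """largest contour -> points on plane z"""
    cs=max(cv2.findContours(mask,cv2.RETR_EXTERNAL,cv2.CHAIN_APPROX_NONE)[0],key=cv2.contourArea)[:,0]
    return np.array([onz(c,u,v,z)[:2] for u,v in cs])
def circ(p):
    A=np.c_[2*p,np.ones(len(p))]; s=np.linalg.lstsq(A,(p**2).sum(1),rcond=None)[0]
    return s[:2],np.sqrt(s[2]+s[:2]@s[:2])
E
python3 - <<'E'
from h import *
S={}
for n,m,w,l in [("scene",(295,178),(324,156),(417,217)),("side",(332,165),(376,180),(331,308))]:
    c=cam(n); S[n]=c
    print(n,onz(c,*m,.12)[:2].round(4),onz(c,*w,.123)[:2].round(4),onz(c,*l,.026)[:2].round(4))
    hsv=cv2.cvtColor(c["color"],cv2.COLOR_BGR2HSV)
    blue=cv2.inRange(hsv,(105,150,60),(125,255,255)); 
    x,y=l; b2=np.zeros_like(blue); b2[y-45:y+45,x-45:x+45]=blue[y-45:y+45,x-45:x+45]
    p=contour_on(c,cv2.morphologyEx(b2,cv2.MORPH_CLOSE,np.ones((9,9))),.024); print("lid",circ(p))
    x0,x1,y0,y1=min(m[0],w[0])-45,max(m[0],w[0])+45,m[1]-50,m[1]+70
    k=c["color"][y0:y1,x0:x1]; print(x0,y0,k.shape)
    S[n+"c"]=cv2.resize(k,None,fx=5,fy=5,interpolation=cv2.INTER_CUBIC)[:600,:800]
    cv2.imwrite(f"pics/{n}c.png",S[n+"c"])
E
```

```text
scene [0.4863 0.3671] [0.5759 0.2901] [0.442  0.0164]
lid (array([0.43694139, 0.01993006]), np.float64(0.044888085362446796))
250 128 (120, 119, 3)
side [0.4902 0.3583] [0.5791 0.278 ] [0.4385 0.0174]
lid (array([0.43851591, 0.0146724 ]), np.float64(0.04599628548481226))
287 115 (120, 134, 3)
```

View pics/scenec.png

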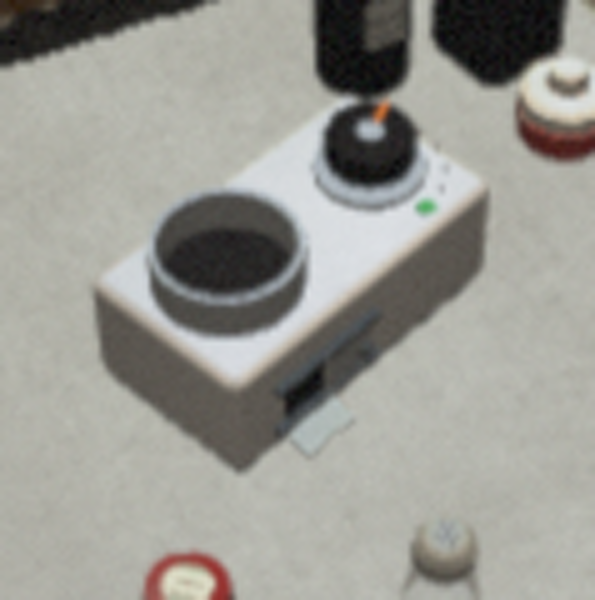

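View pics/sidec.png

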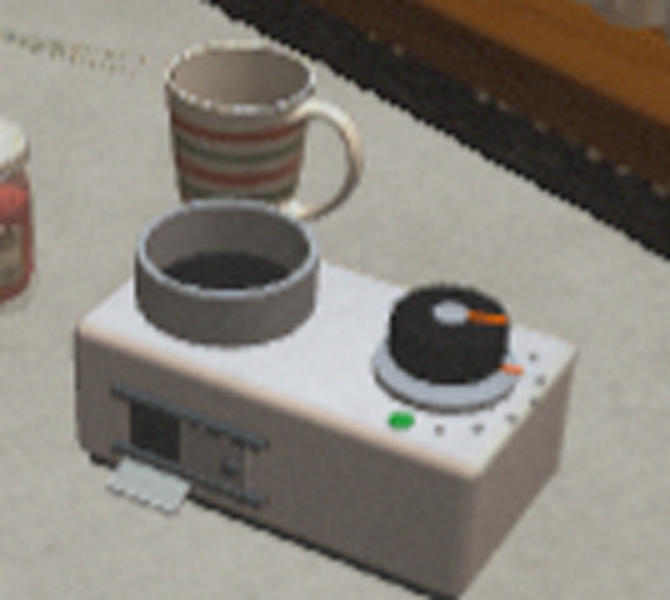

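Both crops show the rim clearly. In the scene crop its centre is at (228,246) and the wheel hub at (371,130). In the side crop they are (227,250) and (452,313). The orange pointer faces right/away and the green dot is at the front.

>>> jog_arm(moves=[0.9,-1,0,0,0,0,1,0.9,-1,0,0,0,0,1,0.9,-1,0,0,0,0,1,0.9,-1,0,0,0,0,1,0.9,-1,0,0,0,0,1,0.9,-1,0,0,0,0,1,0.9,-1,0,0,0,0,1,0.9,-1,0,0,0,0,1], grip_force=40)

```text
t: 0.87
eef_pos: [0.2855, -0.451, 0.2312]
tool_rot: [-0.0, 0.99, 0.144, -0.0]
contact_force: [0.3, -0.0, -0.6]
gripper_width: 0.996
grasp_force: 0.0
```

```bash
python3 - <<'E'
from h import *
print(get_obs()["q"].round(3) if hasattr(get_obs()["q"],'round') else get_obs()["q"])
a,b=cam("scene"),cam("side")
def tri(p,q):
    o1,d1=ray(a,*p);o2,d2=ray(b,*q)
    s=np.linalg.lstsq(np.c_[d1,-d2],o2-o1,rcond=None)[0]
    A,B=o1+d1*s[0],o2+d2*s[1]; return ((A+B)/2).round(4),np.linalg.norm(A-B).round(4)
S=lambda x,y:(250+x/5-.4,128+y/5-.4); D=lambda x,y:(287+x/5-.4,115+y/5-.4)
for n,p,q in [("mouth",(228,246),(227,250)),("hub",(371,130),(452,313)),("green",(426,207),(401,420)),("ptr",(384,110),(500,320))]:
    print(n,tri(S(*p),D(*q)))
for n,p,q,z in [("mouth",(228,246),(227,250),.12),("hub",(371,130),(452,313),.124),("green",(426,207),(401,420),.09),("ptr",(384,110),(500,320),.123)]:
    print(n,onz(a,*S(*p),z).round(4),onz(b,*D(*q),z).round(4))
for c,l in [(a,(417,217)),(b,(331,308))]:
    hsv=cv2.cvtColor(c["color"],cv2.COLOR_BGR2HSV); x,y=l
    m=np.zeros(hsv.shape[:2],np.uint8); m[y-40:y+45,x-45:x+45]=255
    blue=cv2.inRange(hsv,(100,120,30),(130,255,255))&m
    cs=max(cv2.findContours(blue,cv2.RETR_EXTERNAL,cv2.CHAIN_APPROX_NONE)[0],key=cv2.contourArea)
    h=cv2.convexHull(cs)[:,0]; print(circ(np.array([onz(c,u,v,.026)[:2] for u,v in h])), cv2.boundingRect(h))
E
```

```text
[ 0.939  0.248 -0.058  1.89   0.017  1.004 -0.408]
mouth (array([0.4923, 0.3669, 0.1167]), np.float64(0.0025))
hub (array([0.5853, 0.2909, 0.1224]), np.float64(0.0019))
green (array([0.5561, 0.2565, 0.0895]), np.float64(0.0023))
ptr (array([0.6059, 0.2842, 0.1205]), np.float64(0.0004))
mouth [0.4909 0.367  0.12  ] [0.4904 0.36   0.12  ]
hub [0.5849 0.2911 0.124 ] [0.5836 0.2873 0.124 ]
green [0.5571 0.2569 0.09  ] [0.5548 0.2545 0.09  ]
ptr [0.6035 0.2842 0.123 ] [0.6045 0.2804 0.123 ]
(array([0.43579294, 0.02020295]), np.float64(0.05331575098173522)) (398, 204, 37, 31)
(array([0.43823544, 0.01286796]), np.float64(0.05413521724646252)) (303, 287, 57, 50)
```

>>> jog_arm(moves=[0.9,-1,0,0,0,0,1,0.9,-1,0,0,0,0,1,0.9,-1,0,0,0,0,1,0.9,-1,0,0,0,0,1,0.9,-1,0,0,0,0,1,0.9,-1,0,0,0,0,1,0.9,-1,0,0,0,0,1,0.9,-1,0,0,0,0,1])

```text
t: 1.63
eef_pos: [0.3777, -0.2574, 0.2314]
tool_rot: [0.0, 0.99, 0.144, 0.0]
contact_force: [0.8, 0.1, -0.1]
gripper_width: 1.003
grasp_force: 0.0
```

>>> jog_arm(moves=[0.9,-1,0,0,0,0,1,0.9,-1,0,0,0,0,1,0.9,-1,0,0,0,0,1,0.9,-1,0,0,0,0,1,0.9,-1,0,0,0,0,1,0.9,-1,0,0,0,0,1,0.9,-1,0,0,0,0,1,0.9,-1,0,0,0,0,1])

```text
t: 2.3
eef_pos: [0.4703, -0.0629, 0.2314]
tool_rot: [0.0, 0.99, 0.144, 0.0]
contact_force: [0.4, -0.0, 0.1]
gripper_width: 0.998
grasp_force: 0.0
```

>>> jog_arm(moves=[0.9,-1,0,0,0,0,1,0.9,-1,0,0,0,0,1,0.9,-1,0,0,0,0,1,0.6,-0.95,0,0,0,0,1,0.6,-0.95,0,0,0,0,1,0.6,-0.95,0,0,0,0,1,0.6,-0.95,0,0,0,0,1,0.6,-0.95,0,0,0,0,1])

```text
t: 2.97
eef_pos: [0.5353, 0.118, 0.2312]
tool_rot: [0.0, 0.99, 0.144, -0.0]
contact_force: [0.3, 0.0, 0.0]
gripper_width: 0.999
grasp_force: 0.0
```

>>> jog_arm(moves=[0.6,-0.95,0,0,0,0,1,0.6,-0.95,0,0,0,0,1,0.6,-0.95,0,0,0,0,1,0.6,-0.95,0,0,0,0,1,0,0,0,0,0,-1,1,0,0,0,0,0,-1,1,0,0,0,0,0,-1,1,0,0,0,0,0,-1,1])

```text
t: 3.63
eef_pos: [0.5594, 0.2037, 0.2309]
tool_rot: [0.0, 0.959, 0.282, -0.0]
contact_force: [-0.2, -0.3, 0.5]
gripper_width: 0.998
grasp_force: 0.0
```

>>> jog_arm(moves=[0,0,0,0,0,-1,1,0,0,0,0,0,-1,1,0,0,0,0,0,-1,1,0,0,0,0,0,-1,1,0,0,0,0,0,-1,1,0,0,0,0,0,-1,1,0,0,0,0,0,-1,1,0,0,0,0,0,-1,1])

```text
t: 4.3
eef_pos: [0.5595, 0.2034, 0.2311]
tool_rot: [0.0, 0.845, 0.535, -0.0]
contact_force: [-0.2, 0.8, -0.2]
gripper_width: 1.002
grasp_force: 0.0
```

```bash
python3 - <<'E'
from h import *
o=get_obs();print(np.round(o["q"],3),np.round(o["eef_pos"],4),np.round(o["tool_rot"],3))
c=cam("wrist");cv2.imwrite("pics/w1.png",c["color"]); print(proj(c,[[.585,.289,.123],[.491,.364,.12]]),-c["R"].T@c["t"])
E
```

```text
[ 0.053  0.425 -0.665  1.718  0.29   1.1   -1.142] [0.5595 0.2034 0.2311] [ 0.     0.845  0.535 -0.   ]
[[304.63891619  97.25205033]
 [162.01566243  62.13883282]] [0.59110003 0.267796   0.37344245]
```

View pics/w1.png

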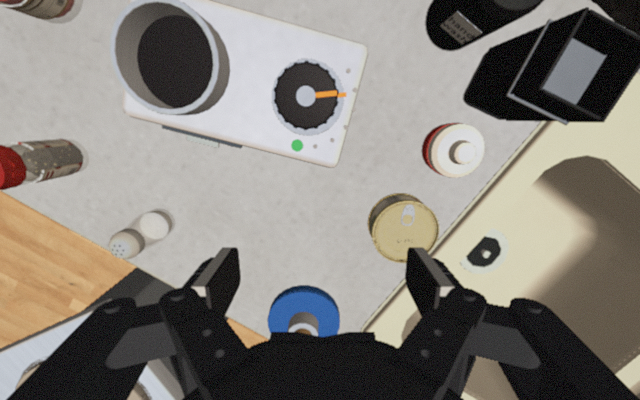

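The wrist view shows the hub at (306,96), the pointer tip at (343,95), the green dot at (297,146), the mouth rim around (165,55) and the blue lid at (304,318).

```bash
cat > w.py <<'E'
from h import *
def look(c,hub):
    """refine hub, pointer angle, green angle from wrist view; hub = rough world xy"""
    hsv=cv2.cvtColor(c["color"],cv2.COLOR_BGR2HSV); H,W=hsv.shape[:2]
    u,v=proj(c,[[*hub,.123]])[0]; m=np.zeros((H,W),np.uint8); cv2.circle(m,(int(u),int(v)),75,255,-1)
    cen=lambda k:np.array(cv2.moments(k,True)["m10"]/1.0)
    def cent(k): M=cv2.moments(k,True); return M["m10"]/M["m00"],M["m01"]/M["m00"],M["m00"]
    out={}
    g=cv2.inRange(hsv,(50,100,60),(80,255,255))&m; o=cv2.inRange(hsv,(5,150,120),(22,255,255))&m
    if g.any(): a=cent(g); out["green"]=onz(c,a[0],a[1],.091)[:2]; out["gn"]=a[2]
    if o.any(): a=cent(o); out["ptr"]=onz(c,a[0],a[1],.12)[:2]; out["on"]=a[2]
    return out
E
python3 - <<'E'
from w import *
c=cam("wrist"); hsv=cv2.cvtColor(c["color"],cv2.COLOR_BGR2HSV)
u,v=306,96
m=np.zeros(hsv.shape[:2],np.uint8); cv2.circle(m,(u,v),45,255,-1)
b=cv2.inRange(c["color"],(0,0,0),(70,70,70))&m
p=contour_on(c,cv2.convexHull and cv2.morphologyEx(b,cv2.MORPH_CLOSE,np.ones((9,9))),.123); print("wheel",circ(p))
hub=onz(c,306,96,.124)[:2]; print(hub)
r=look(c,hub); print(r)
for k in("green","ptr"): d=r[k]-hub; print(k,np.degrees(np.arctan2(d[1],d[0])))
# rim: scan radially from the approx centre on z=.12 for the bright inner edge
ce=np.array([.491,.364])
gray=cv2.cvtColor(c["color"],cv2.COLOR_BGR2GRAY).astype(float)
for it in range(2):
    P=[]
    for a in np.radians(np.arange(0,360,10)):
        rr=np.arange(.030,.055,.0005); q=proj(c,[[ce[0]+x*np.cos(a),ce[1]+x*np.sin(a),.12] for x in rr])
        s=cv2.remap(gray,q[:,0].astype(np.float32)[None],q[:,1].astype(np.float32)[None],1)[0]
        if q.min()<2: continue
        i=np.argmax(np.diff(cv2.GaussianBlur(s[None],(5,1),0)[0])); P.append(ce+rr[i]*np.array([np.cos(a),np.sin(a)]))
    ce,rad=circ(np.array(P)); print("inner rim",ce,rad,len(P))
blue=cv2.inRange(hsv,(100,120,30),(130,255,255))
cs=max(cv2.findContours(blue,cv2.RETR_EXTERNAL,cv2.CHAIN_APPROX_NONE)[0],key=cv2.contourArea)
h=cv2.convexHull(cs)[:,0]; h=h[h[:,1]<325]; print("lid",circ(np.array([onz(c,x,y,.026)[:2] for x,y in h])),cv2.boundingRect(cs))
E
```

```text
wheel (array([0.58609788, 0.28952081]), np.float64(0.025460288169343415))
[0.58614929 0.28934792]
{'green': array([0.55742891, 0.25530337]), 'gn': 83.0, 'ptr': array([0.60446412, 0.28308792]), 'on': 154.0}
green -130.15137318474106
ptr -18.870397844078074
inner rim [0.49423142 0.36618938] 0.039345949425042354 28
inner rim [0.49426194 0.36627085] 0.03943405036613899 28
lid (array([0.44772635, 0.02707159]), np.float64(0.05068769546191404)) (268, 286, 71, 52)
```

>>> jog_arm(moves=[1,-0.16,0,0,0,0,1,1,-0.16,0,0,0,0,1,1,-0.16,0,0,0,0,1,1,-0.16,0,0,0,0,1,0.45,0,0,0,0,0,1,0,0,0,0,0,-1,1,0,0,0,0,0,-1,1,0,0,0,0,0,-1,1])

```text
t: 5.07
eef_pos: [0.5859, 0.2895, 0.231]
tool_rot: [0.0, 0.784, 0.62, -0.0]
contact_force: [0.0, -0.4, -0.8]
gripper_width: 0.996
grasp_force: 0.0
```

>>> jog_arm(moves=[0,0,1,0,0,0,1,0,0,1,0,0,0,1,0,0,1,0,0,0,1,0,0,1,0,0,0,1,0,0,1,0,0,0,1,0,0,1,0,0,0,1,0,0,0.65,0,0,0,1,0,0,0,0,0,0,1])

```text
t: 5.73
eef_pos: [0.5843, 0.2881, 0.0951]
tool_rot: [-0.0, 0.785, 0.619, -0.003]
contact_force: [-0.4, -1.4, 0.2]
gripper_width: 1.0
grasp_force: 0.0
```

>>> jog_arm(moves=[0,0,0,0,0,0,0,0,0,0,0,0,0,0,0,0,0,0,0,0,0,0,0,0,0,0,0,0,0,0,0,0,0,0,0,0,0,0,0,0,0,0,0,0,0,0,0,0,0,0,0,0,0,0,0,0], grip_force=40)

```text
t: 6.4
eef_pos: [0.5851, 0.2911, 0.1002]
tool_rot: [-0.0, 0.785, 0.62, 0.0]
contact_force: [-3.8, -0.9, 5.5]
gripper_width: 0.615
grasp_force: 42.2
```

```bash
python3 - <<'E'
from h import *
o=get_obs();print({k:np.round(v,3).tolist() for k,v in o.items()})
c=cam("wrist");s=cam("side")["color"][130:250,300:460];cv2.imwrite("pics/w2.png",np.hstack([c["color"][:300,120:520],cv2.resize(s,(400,300))]))
E
```

```text
{'t': 6.4, 'q': [-0.113, 0.665, -0.636, 1.682, 0.467, 0.95, -1.158], 'joint_vel': [0.001, 0.001, 0.001, -0.0, 0.002, 0.0, -0.0], 'joint_torque': [0.819, -58.84, -8.503, -23.619, 0.866, -1.014, 0.063], 'eef_pos': [0.585, 0.291, 0.1], 'tool_rot': [-0.0, 0.785, 0.62, 0.0], 'contact_force': [-3.85, -0.898, 5.457], 'torque': [-0.094, 0.903, -0.04], 'grasp_force': 42.179, 'gripper_width': 0.615}
```

View pics/w2.png

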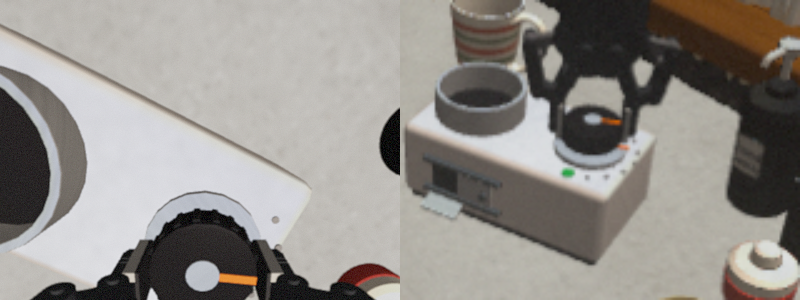

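The pads straddle the grip above the dial, and the pointer is still toward the right. Now the first turn.

>>> jog_arm(moves=[0,0,-0.1,0,0,1,0,0,0,0,0,0,1,0,0,0,0,0,0,1,0,0,0,0,0,0,1,0,0,0,0,0,0,1,0,0,0,0,0,0,1,0,0,0,0,0,0,1,0,0,0,0,0,0,1,0])

```text
t: 7.17
eef_pos: [0.5854, 0.2908, 0.1004]
tool_rot: [-0.0, 0.926, 0.378, 0.0]
contact_force: [1.6, 2.4, -7.8]
gripper_width: 0.615
grasp_force: 46.9
```

```bash
cat > st.py <<'E'
from w import *
o=get_obs();hub=np.array([.5861,.2894])
q=R.from_quat(np.roll(o["tool_rot"],-1)).as_matrix()
print("q",np.round(o["q"],2),"pos",np.round(o["eef_pos"],4),"F",np.round(o["contact_force"],1),"M",np.round(o["torque"],2),"w",round(float(o["gripper_width"]),3),"yaw",np.degrees(np.arctan2(q[1,0],q[0,0])).round(1),"tilt z",q[:,2].round(3))
import sys
for n in sys.argv[1:]:
    r=look(cam(n),hub)
    for k in("green","ptr"):
        if k in r: d=r[k]-hub; print(n,k,np.degrees(np.arctan2(d[1],d[0])).round(1),np.linalg.norm(d).round(4),r[k[0].replace('p','o')+"n"])
E
python3 st.py wrist side scene
```

```text
q [-0.2   0.63 -0.51  1.69  0.37  0.92 -1.65] pos [0.5854 0.2908 0.1004] F [ 1.6  2.4 -7.8] M [ 0.42 -0.26  0.13] w 0.615 yaw 44.4 tilt z [ 0.     0.001 -1.   ]
wrist ptr -57.9 0.0176 341.0
side green -131.4 0.0479 9.0
side ptr 5.3 0.0322 14.0
scene green -133.5 0.0436 2.0
scene ptr 25.9 0.2501 294.0
```

>>> jog_arm(moves=[0,0,0,0,0,1,0,0,0,0,0,0,1,0,0,0,0,0,0,1,0,0,0,0,0,0,1,0,0,0,0,0,0,1,0,0,0,0,0,0,1,0,0,0,0,0,0,0,0,0,0,0,0,0,0,0])

```text
t: 7.98
eef_pos: [0.5856, 0.2905, 0.1004]
tool_rot: [-0.0, 0.984, 0.181, 0.0]
contact_force: [2.2, 2.9, -8.1]
gripper_width: 0.614
grasp_force: 46.9
```

>>> jog_arm(moves=[0,0,0,0,0,0,1,0,0,0,0,0,0,1,0,0,0,0,0,0,1,0,0,0,0,0,0,1,0,0,0,0,0,0,1,0,0,-1,0,0,0,1,0,0,-1,0,0,0,1,0,0,0,0,0,0,1])

```text
t: 8.65
eef_pos: [0.5876, 0.2915, 0.1445]
tool_rot: [-0.001, 0.984, 0.179, 0.003]
contact_force: [-0.4, 0.3, 0.8]
gripper_width: 1.002
grasp_force: 0.0
```

```bash
python3 st.py wrist side
```

```text
q [-0.25  0.57 -0.43  1.66  0.27  0.97 -1.99] pos [0.5876 0.2915 0.1445] F [-0.4  0.3  0.8] M [ 0.04 -0.01  0.02] w 1.002 yaw 20.6 tilt z [ 0.006  0.003 -1.   ]
wrist green -130.1 0.045 113.0
wrist ptr -75.8 0.0184 223.0
side green -131.4 0.0479 9.0
side ptr -87.9 0.0262 13.0
```

>>> jog_arm(moves=[0,0,0,0,0,-1,1,0,0,0,0,0,-1,1,0,0,0,0,0,-1,1,0,0,0,0,0,-1,1,0,0,0,0,0,-1,1,0,0,0,0,0,-1,1,0,0,0,0,0,-1,1,0,0,0,0,0,-1,1])

```text
t: 9.42
eef_pos: [0.585, 0.2896, 0.139]
tool_rot: [0.0, 0.896, 0.445, -0.001]
contact_force: [1.7, 0.2, -0.1]
gripper_width: 1.0
grasp_force: 0.0
```

>>> jog_arm(moves=[0,0,0,0,0,-1,1,0,0,0,0,0,-1,1,0,0,0,0,0,-1,1,0,0,0,0,0,-1,1,0,0,0,0,0,-1,1,0,0,0,0,0,-1,1,0,0,1,0,0,0,1,0,0,1,0,0,0,1])

```text
t: 10.08
eef_pos: [0.5859, 0.2901, 0.0998]
tool_rot: [0.0, 0.785, 0.62, 0.001]
contact_force: [0.5, -0.6, -0.1]
gripper_width: 0.998
grasp_force: 0.0
```

>>> jog_arm(moves=[0,0,0,0,0,0,1,0,0,0,0,0,0,0,0,0,0,0,0,0,0,0,0,0,0,0,0,0,0,0,0,0,0,0,0,0,0,0,0,0,0,0,0,0,0,0,0,0,0,0,0,0,0,0,0,0])

```text
t: 10.75
eef_pos: [0.5851, 0.2909, 0.1016]
tool_rot: [-0.0, 0.785, 0.62, 0.0]
contact_force: [-5.6, -0.4, 6.3]
gripper_width: 0.615
grasp_force: 42.7
```

>>> jog_arm(moves=[0,0,0,0,0,1,0,0,0,0,0,0,1,0,0,0,0,0,0,1,0,0,0,0,0,0,1,0,0,0,0,0,0,1,0,0,0,0,0,0,1,0,0,0,0,0,0,1,0,0,0,0,0,0,1,0])

```text
t: 11.42
eef_pos: [0.5854, 0.2907, 0.1017]
tool_rot: [-0.0, 0.926, 0.378, 0.0]
contact_force: [-4.0, -1.1, 5.6]
gripper_width: 0.615
grasp_force: 42.8
```

>>> jog_arm(moves=[0,0,0,0,0,1,0,0,0,0,0,0,1,0,0,0,0,0,0,1,0,0,0,0,0,0,1,0,0,0,0,0,0,1,0,0,0,0,0,0,0.5,0,0,0,0,0,0,0,0,0,0,0,0,0,0,0,0])

```text
validation failed for argument at $.mo...
```

>>> jog_arm(moves=[0,0,0,0,0,0,1,0,0,0,0,0,0,1,0,0,0,0,0,0,1,0,0,0,0,0,0,1,0,0,0,0,0,0,1,0,0,-1,0,0,0,1,0,0,-1,0,0,0,1,0,0,0,0,0,0,1])

```text
t: 12.08
eef_pos: [0.5876, 0.2916, 0.1442]
tool_rot: [-0.001, 0.925, 0.38, 0.003]
contact_force: [0.6, 1.3, 1.4]
gripper_width: 1.0
grasp_force: 0.0
```

```bash
python3 st.py wrist side
```

```text
q [-0.19  0.58 -0.52  1.66  0.33  0.98 -1.61] pos [0.5876 0.2916 0.1442] F [0.6 1.3 1.4] M [ 0.07 -0.1  -0.02] w 1.0 yaw 44.6 tilt z [ 0.005  0.003 -1.   ]
wrist green -129.9 0.0461 80.0
wrist ptr -110.9 0.0181 180.0
side green -131.4 0.0479 9.0
side ptr -100.4 0.0161 16.0
```

```bash
cat > ptr.py <<'E'
from h import *
c=cam("wrist"); hsv=cv2.cvtColor(c["color"],cv2.COLOR_BGR2HSV)
u,v=proj(c,[[.5861,.2894,.123]])[0]; m=np.zeros(hsv.shape[:2],np.uint8); cv2.circle(m,(int(u),int(v)),90,255,-1)
o=cv2.inRange(hsv,(5,150,120),(22,255,255))&m
n,l,s,ce=cv2.connectedComponentsWithStats(o)
for i in range(1,n):
    if s[i,4]<8: continue
    ys,xs=np.where(l==i)
    for z in (.1235,.0965):
        P=np.array([onz(c,x,y,z)[:2] for x,y in zip(xs,ys)]); mu=P.mean(0); w,V=np.linalg.eigh(np.cov((P-mu).T)); d=V[:,1]; d=d*np.sign(d@(mu-[.5861,.2894]))
        e=mu-[.5861,.2894]
        print(s[i,4],z,"axis",np.degrees(np.arctan2(d[1],d[0])).round(1),"cent",np.degrees(np.arctan2(e[1],e[0])).round(1),np.linalg.norm(e).round(4), "ext",(np.ptp((P-mu)@d)).round(4))
cv2.imwrite("pics/p%d.png"%int(get_obs()["t"]*100),cv2.resize(c["color"][max(0,int(v)-90):int(v)+110,max(0,int(u)-130):int(u)+130],None,fx=3,fy=3))
E
python3 ptr.py; ls pics
```

```text
185 0.1235 axis -107.8 cent -108.6 0.0163 ext 0.0164
185 0.0965 axis -107.8 cent -119.1 0.0305 ext 0.0192
p1223.png
scene0.png
scenec.png
side0.png
sidec.png
w1.png
w2.png
```

>>> jog_arm(moves=[0,0,1,0,0,0,1,0,0,1,0,0,0,1,0,0,0,0,0,0,0,0,0,0,0,0,0,0,0,0,0,0,0,0,0,0,0,0,0,0,0,0,0,0,0,0,0,0,0,0,0,0,0,0,0,0])

```text
t: 12.9
eef_pos: [0.5851, 0.2904, 0.1007]
tool_rot: [-0.0, 0.925, 0.38, -0.0]
contact_force: [-3.0, 0.8, -1.0]
gripper_width: 0.619
grasp_force: 43.5
```

>>> jog_arm(moves=[0,0,0,0,0,0,0,0,0,0,0,0,1,0,0,0,0,0,0,1,0,0,0,0,0,0,1,0,0,0,0,0,0,1,0,0,0,0,0,0,1,0,0,0,0,0,0,0.5,0,0,0,0,0,0,0,0])

```text
t: 13.57
eef_pos: [0.5852, 0.2903, 0.1006]
tool_rot: [0.0, 0.981, 0.196, -0.0]
contact_force: [-3.3, 0.2, -0.2]
gripper_width: 0.613
grasp_force: 43.8
```

>>> jog_arm(moves=[0,0,0,0,0,0,1,0,0,0,0,0,0,1,0,0,0,0,0,0,1,0,0,0,0,0,0,1,0,0,-1,0,0,0,1,0,0,-1,0,0,0,1,0,0,-1,0,0,0,1,0,0,0,0,0,0,1])

```text
t: 14.23
eef_pos: [0.5881, 0.2916, 0.165]
tool_rot: [-0.001, 0.981, 0.196, 0.004]
contact_force: [0.8, 0.8, 0.4]
gripper_width: 1.003
grasp_force: 0.0
```

```bash
python3 st.py; python3 ptr.py; ls pics
```

```text
q [-0.25  0.54 -0.43  1.65  0.26  1.   -1.94] pos [0.5881 0.2916 0.165 ] F [0.8 0.8 0.4] M [ 0.07 -0.03 -0.01] w 1.003 yaw 22.6 tilt z [ 0.007  0.004 -1.   ]
147 0.1235 axis -129.4 cent -131.0 0.0167 ext 0.0169
147 0.0965 axis -129.4 cent -140.4 0.0293 ext 0.0194
p1223.png
p1428.png
scene0.png
scenec.png
side0.png
sidec.png
w1.png
w2.png
```

The pointer is at the mark. Next I move over to the lids.

>>> jog_arm(moves=[-0.95,0.77,-0.2,0,0,0,1,-0.95,0.77,-0.2,0,0,0,1,-0.95,0.77,-0.2,0,0,0,1,-0.95,0.77,-0.2,0,0,0,1,-0.95,0.77,-0.2,0,0,0,1,-0.95,0.77,0,0,0,0,1,-0.95,0.77,0,0,0,0,1,-0.95,0.77,0,0,0,0,1])

```text
t: 14.95
eef_pos: [0.4916, 0.1166, 0.1796]
tool_rot: [0.0, 0.981, 0.196, -0.0]
contact_force: [0.5, -0.5, -0.2]
gripper_width: 1.001
grasp_force: 0.0
```

>>> jog_arm(moves=[-0.95,0.77,0,0,0,0,1,-0.95,0.77,0,0,0,0,1,-0.95,0.77,0,0,0,0,1,-0.95,0.77,0,0,0,0,1,-0.7,0.6,0,0,0,0,1,0,0,0,0,0,0,1,0,0,0,0,0,0,1,0,0,0,0,0,0,1])

```text
t: 15.62
eef_pos: [0.4381, 0.0159, 0.1801]
tool_rot: [-0.0, 0.981, 0.196, 0.0]
contact_force: [-0.2, -0.1, 0.1]
gripper_width: 1.001
grasp_force: 0.0
```

```bash
python3 st.py; python3 - <<'E'
from h import *
c=cam("wrist");cv2.imwrite("pics/w3.png",c["color"])
hsv=cv2.cvtColor(c["color"],cv2.COLOR_BGR2HSV)
blue=cv2.inRange(hsv,(100,120,30),(130,255,255))
cs=max(cv2.findContours(blue,cv2.RETR_EXTERNAL,cv2.CHAIN_APPROX_NONE)[0],key=cv2.contourArea)
h=cv2.convexHull(cs)[:,0]; print("lid",circ(np.array([onz(c,x,y,.026)[:2] for x,y in h])),cv2.boundingRect(cs))
# knob by wood colour
x,y,w,hh=cv2.boundingRect(cs); m=np.zeros_like(blue); m[y-30:y+hh+10,x:x+w]=255
k=cv2.inRange(hsv,(5,60,60),(25,255,255))&m; print("wood px",cv2.countNonZero(k))
n,l,s,ce=cv2.connectedComponentsWithStats(k)
for i in range(1,n):
    if s[i,4]>60: print(s[i],ce[i],onz(c,*ce[i],.078).round(4))
print(proj(c,[[.438,.015,.078],[.438,.015,.026]]))
E
```

```text
q [ 0.2   0.18 -0.42  2.13  0.1   0.85 -1.45] pos [0.4381 0.0159 0.1801] F [-0.2 -0.1  0.1] M [-0.    0.   -0.03] w 1.001 yaw 22.6 tilt z [ 0.  0. -1.]
lid (array([0.44231066, 0.01689394]), np.float64(0.05248794172590737)) (274, 134, 97, 96)
wood px 621
[311 178  24  30 571] [322.22416813 192.70577933] [0.4459 0.0184 0.078 ]
[[322.30474797 201.84932746]
 [322.28247256 188.16693823]]
```

View pics/w3.png

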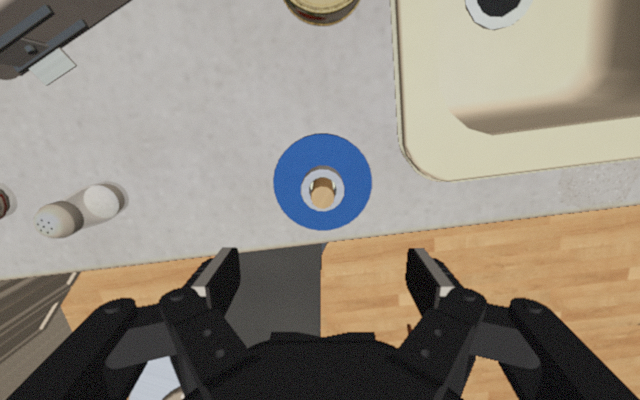

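The blue lid is centred at (322,182) between the open fingers, with the knob top near (322,196).

>>> jog_arm(moves=[0.2,0.04,1,0,0,0,1,0,0,1,0,0,0,1,0,0,1,0,0,0,1,0,0,1,0,0,0,1,0,0,1,0,0,0,1,0,0,0.6,0,0,0,1,0,0,0.3,0,0,0,1,0,0,0.2,0,0,0,1])

```text
t: 16.33
eef_pos: [0.4418, 0.0171, 0.0575]
tool_rot: [-0.0, 0.98, 0.197, -0.001]
contact_force: [0.4, 0.1, 0.0]
gripper_width: 1.0
grasp_force: 0.0
```

>>> jog_arm(moves=[0,0,0,0,0,0,1,0,0,0,0,0,0,0,0,0,0,0,0,0,0,0,0,0,0,0,0,0,0,0,0,0,0,0,0,0,0,0,0,0,0,0,0,0,0,0,0,0,0,0,0,0,0,0,0,0], grip_force=60)

```text
t: 17.0
eef_pos: [0.4421, 0.0165, 0.0587]
tool_rot: [-0.0, 0.981, 0.196, 0.0]
contact_force: [-1.1, 1.5, 6.7]
gripper_width: 0.229
grasp_force: 58.6
```

>>> jog_arm(moves=[0,0,0,0,0,0,0,0,0,0,0,0,0,0,0,0,0,0,0,0,0,0,0,0,0,0,0,0,0,0,0,0,0,0,0,0,0,0,0,0,0,0,0,0,0,0,0,0,0,0,0,0,0,0,0,0])

```text
t: 17.67
eef_pos: [0.4421, 0.0165, 0.0587]
tool_rot: [-0.0, 0.981, 0.196, 0.0]
contact_force: [-2.4, 1.5, 6.2]
gripper_width: 0.233
grasp_force: 58.7
```

```bash
python3 st.py; python3 - <<'E'
from h import *
print(get_obs()["grasp_force"])
s=cam("side")["color"][210:390,220:440]; c=cam("wrist")["color"][60:300,140:500]
cv2.imwrite("pics/w4.png",np.hstack([cv2.resize(s,(396,324)),cv2.resize(c,(396,324))]))
E
```

```text
q [ 0.13  0.39 -0.36  2.21  0.25  0.57 -1.6 ] pos [0.4421 0.0165 0.0587] F [-2.4  1.5  6.2] M [ 0.19  0.32 -0.01] w 0.233 yaw 22.6 tilt z [ 0.001  0.    -1.   ]
58.65383863449097
```

View pics/w4.png

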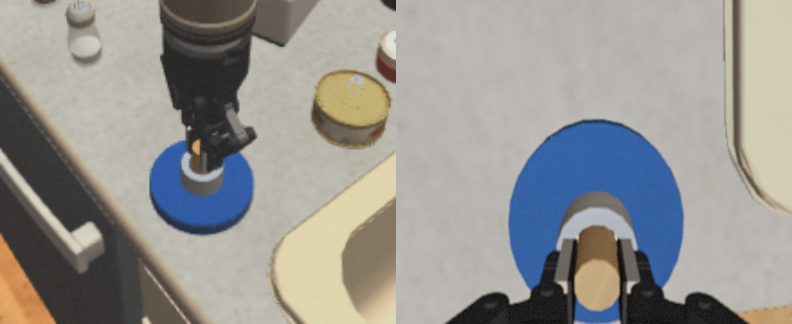

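The fingertips hold the knob above the collar, with the lid level. Now I lift.

>>> jog_arm(moves=[0,0,-0.3,0,0,0,0,0,0,-0.7,0,0,0,0,0,0,-1,0,0,0,0,0,0,-1,0,0,0,0,0,0,-1,0,0,0,0,0,0,-1,0,0,0,0,0,0,-1,0,0,0,0,0,0,-1,0,0,0,0])

```text
t: 18.43
eef_pos: [0.4407, 0.0159, 0.1989]
tool_rot: [-0.0, 0.981, 0.196, -0.001]
contact_force: [0.6, -1.0, -4.1]
gripper_width: 0.233
grasp_force: 59.1
```

>>> jog_arm(moves=[0,0,-0.5,0,0,0,0,0.3,-0.5,0,0,0,0,0,0.54,-0.9,0,0,0,0,0,0.54,-0.9,0,0,0,0,0,0.54,-0.9,0,0,0,0,0,0.54,-0.9,0,0,0,0,0,0.54,-0.9,0,0,0,0,0,0.54,-0.9,0,0,0,0,0])

```text
t: 19.1
eef_pos: [0.4611, 0.1528, 0.2074]
tool_rot: [0.0, 0.981, 0.196, -0.001]
contact_force: [0.0, -0.5, -3.7]
gripper_width: 0.228
grasp_force: 59.2
```

>>> jog_arm(moves=[0.54,-0.9,0,0,0,0,0,0.54,-0.9,0,0,0,0,0,0.54,-0.9,0,0,0,0,0,0.3,-0.5,0,0,0,0,0,0,0,0,0,0,0,0,0,0,0,0,0,0,0,0,0,0,0,0,0,0,0,0,0,0,0,0,0])

```text
t: 19.77
eef_pos: [0.4726, 0.2245, 0.2079]
tool_rot: [0.001, 0.981, 0.195, -0.0]
contact_force: [0.3, -0.5, -3.7]
gripper_width: 0.227
grasp_force: 59.2
```

```bash
python3 st.py; cat > rim.py <<'E'
from h import *
c=cam("wrist"); cv2.imwrite("pics/r%d.png"%int(get_obs()["t"]*100),c["color"])
ce=np.array([.4935,.3667]); gray=cv2.cvtColor(c["color"],cv2.COLOR_BGR2GRAY).astype(float)
print(proj(c,[[*ce,.12]]))
for it in range(2):
    P=[]
    for a in np.radians(np.arange(0,360,6)):
        rr=np.arange(.030,.052,.0005); q=proj(c,[[ce[0]+x*np.cos(a),ce[1]+x*np.sin(a),.12] for x in rr])
        if q.min()<2: continue
        s=cv2.remap(gray,q[:,0].astype(np.float32)[None],q[:,1].astype(np.float32)[None],1)[0]
        d=np.diff(cv2.GaussianBlur(s[None],(5,1),0)[0]); i=np.argmax(d)
        if d[i]>6 and 2<i<len(d)-3: P.append(ce+rr[i]*np.array([np.cos(a),np.sin(a)]))
    P=np.array(P)
    for _ in range(3):
        k,rad=circ(P); e=np.abs(np.linalg.norm(P-k,axis=1)-rad); P=P[e<max(.001,2*np.median(e))]
    ce=k; print("rim",ce.round(4),rad.round(4),len(P),e.mean().round(5))
E
python3 rim.py
```

```text
q [-0.12  0.3  -0.53  1.91  0.18  0.98 -1.91] pos [0.4726 0.2245 0.2079] F [ 0.3 -0.5 -3.7] M [ 0.04 -0.03  0.03] w 0.227 yaw 22.5 tilt z [-0.001 -0.001 -1.   ]
[[163.98766367 116.57305309]]
rim [0.4941 0.3662] 0.0394 59 0.00016
rim [0.4941 0.3662] 0.0395 60 6e-05
```

```bash
python3 - <<'E'
from h import *
c=cam("wrist");tcp=np.array(get_obs()["eef_pos"])
hsv=cv2.cvtColor(c["color"],cv2.COLOR_BGR2HSV)
blue=cv2.inRange(hsv,(100,120,30),(130,255,255))
cs=max(cv2.findContours(blue,cv2.RETR_EXTERNAL,cv2.CHAIN_APPROX_NONE)[0],key=cv2.contourArea)
print(cv2.boundingRect(cs))
h=cv2.convexHull(cs)[:,0]; P=np.array([onz(c,x,y,tcp[2]-.0327)[:2] for x,y in h])
for lim in (400,280,260):
    Q=P[h[:,1]<lim]; k,r=circ(Q); print(lim,k.round(4),r.round(4),len(Q),"offset from tcp",(k-tcp[:2]).round(4), "resid",np.abs(np.linalg.norm(Q-k,axis=1)-r).mean().round(5))
# fixed-radius fit
from scipy.optimize import least_squares
Q=P[h[:,1]<280]; print((least_squares(lambda k:np.linalg.norm(Q-k,axis=1)-.054,tcp[:2]).x-tcp[:2]).round(4))
E
```

```text
(245, 151, 158, 124)
400 [0.4733 0.2234] 0.0527 41 offset from tcp [ 0.0006 -0.0016] resid 0.00029
280 [0.4733 0.2234] 0.0527 41 offset from tcp [ 0.0006 -0.0016] resid 0.00029
260 [0.4736 0.2234] 0.0525 34 offset from tcp [ 0.0008 -0.0015] resid 0.00028
[-0.0004 -0.0021]
```

>>> jog_arm(moves=[0.35,-0.6,0,0,0,0,0,0.53,-0.88,0,0,0,0,0,0.53,-0.88,0,0,0,0,0,0.53,-0.88,0,0,0,0,0,0.53,-0.88,0,0,0,0,0,0.53,-0.88,0,0,0,0,0,0.53,-0.88,0,0,0,0,0,0.18,-0.3,0,0,0,0,0])

```text
t: 20.53
eef_pos: [0.4934, 0.3717, 0.2085]
tool_rot: [-0.001, 0.98, 0.197, 0.0]
contact_force: [-0.3, 0.9, -4.2]
gripper_width: 0.229
grasp_force: 59.4
```

>>> jog_arm(moves=[0,0,0,0,0,0,0,0,0,0,0,0,0,0,0,0,0.3,0,0,0,0,0,0,0.3,0,0,0,0,0,0,0.3,0,0,0,0,0,0,0.3,0,0,0,0,0,0,0,0,0,0,0,0,0,0,0,0,0,0])

```text
t: 21.2
eef_pos: [0.4934, 0.3683, 0.1836]
tool_rot: [0.0, 0.981, 0.196, -0.001]
contact_force: [-0.2, 0.3, -4.2]
gripper_width: 0.231
grasp_force: 59.3
```

```bash
python3 st.py
```

```text
q [-0.35  0.48 -0.53  1.72  0.28  1.02 -2.15] pos [0.4934 0.3683 0.1836] F [-0.2  0.3 -4.2] M [ 0.06  0.08 -0.04] w 0.231 yaw 22.6 tilt z [-0.001 -0.001 -1.   ]
```

>>> jog_arm(moves=[0,0.04,0.2,0,0,0,0,0,0,0.2,0,0,0,0,0,0,0.2,0,0,0,0,0,0,0.2,0,0,0,0,0,0,0.1,0,0,0,0,0,0,0.1,0,0,0,0,0,0,0,0,0,0,0,0,0,0,0,0,0,0])

```text
t: 21.87
eef_pos: [0.494, 0.3681, 0.1643]
tool_rot: [0.0, 0.981, 0.196, -0.0]
contact_force: [0.3, -0.4, -3.9]
gripper_width: 0.229
grasp_force: 59.3
```

```bash
python3 st.py
```

```text
q [-0.36  0.5  -0.52  1.74  0.29  0.98 -2.16] pos [0.494  0.3681 0.1643] F [ 0.3 -0.4 -3.9] M [0.04 0.02 0.06] w 0.229 yaw 22.6 tilt z [-0. -0. -1.]
```

Inside the mouth with no contact force yet, and about 4 mm to go.

>>> jog_arm(moves=[0,0,0.05,0,0,0,0,0,0,0.05,0,0,0,0,0,0,0.05,0,0,0,0,0,0,0.05,0,0,0,0,0,0,0.05,0,0,0,0,0,0,0,0,0,0,0,0,0,0,0,0,0,0,0,0,0,0,0,0,0])

```text
t: 22.53
eef_pos: [0.4941, 0.3688, 0.1606]
tool_rot: [-0.0, 0.981, 0.196, 0.001]
contact_force: [-2.3, -1.7, 6.3]
gripper_width: 0.229
grasp_force: 60.2
```

```bash
python3 st.py
```

```text
q [-0.36  0.51 -0.52  1.74  0.3   0.97 -2.17] pos [0.4941 0.3688 0.1606] F [-2.3 -1.7  6.3] M [-0.51  0.45 -0.06] w 0.229 yaw 22.6 tilt z [ 0.001  0.001 -1.   ]
```

>>> jog_arm(moves=[0,0,0.05,0,0,0,0,0,0,0.05,0,0,0,0,0,0,0,0,0,0,0,0,0,0,0,0,0,0,0,0,0,0,0,0,0,0,0,0,0,0,0,0,0,0,0,0,0,0,0,0,0,0,0,0,0,0])

```text
t: 23.2
eef_pos: [0.494, 0.3689, 0.1604]
tool_rot: [-0.0, 0.981, 0.196, 0.001]
contact_force: [-6.3, -4.7, 17.6]
gripper_width: 0.227
grasp_force: 61.7
```

>>> jog_arm(moves=[0,0,-0.1,0,0,0,0.1,0,0,0,0,0,0,1,0,0,0,0,0,0,1,0,0,0,0,0,0,1,0,0,0,0,0,0,1,0,0,0,0,0,0,1,0,0,0,0,0,0,1,0,0,0,0,0,0,1])

```text
t: 23.87
eef_pos: [0.494, 0.3681, 0.1592]
tool_rot: [0.0, 0.981, 0.196, -0.0]
contact_force: [0.0, -0.9, 0.6]
gripper_width: 1.004
grasp_force: 0.0
```

>>> jog_arm(moves=[0,0,-1,0,0,0,1,0,0,-1,0,0,0,1,0,0,-1,0,0,0,1,0,0,-1,0,0,0,1,0,0,0,0,0,0,1,0,0,0,0,0,0,1,0,0,0,0,0,0,1,0,0,0,0,0,0,1])

```text
t: 24.53
eef_pos: [0.4935, 0.3675, 0.238]
tool_rot: [0.001, 0.981, 0.196, -0.001]
contact_force: [0.3, -0.3, 0.0]
gripper_width: 0.998
grasp_force: 0.0
```

```bash
python3 st.py; python3 - <<'E'
from h import *
w=cam("wrist");s=cam("side");a=cam("scene")
c=w;hsv=cv2.cvtColor(c["color"],cv2.COLOR_BGR2HSV)
blue=cv2.inRange(hsv,(100,120,30),(130,255,255))
cs=max(cv2.findContours(blue,cv2.RETR_EXTERNAL,cv2.CHAIN_APPROX_NONE)[0],key=cv2.contourArea)
h=cv2.convexHull(cs)[:,0];print("lid",circ(np.array([onz(c,x,y,.128)[:2] for x,y in h])),cv2.boundingRect(cs))
x,y,W,H=cv2.boundingRect(cs); m=np.zeros_like(blue); m[y:y+H+10,x:x+W]=255
k=cv2.inRange(hsv,(5,60,60),(25,255,255))&m; n,l,st,ce=cv2.connectedComponentsWithStats(k)
for i in range(1,n):
    if st[i,4]>60: print(st[i],ce[i],onz(c,*ce[i],.18).round(4))
for g,u in((a,(395-100,178)),(s,(332,160))):
    hs=cv2.cvtColor(g["color"],cv2.COLOR_BGR2HSV);b=cv2.inRange(hs,(100,120,30),(130,255,255)); mm=np.zeros_like(b);mm[u[1]-45:u[1]+45,u[0]-50:u[0]+50]=255
    cs=max(cv2.findContours(b&mm,cv2.RETR_EXTERNAL,cv2.CHAIN_APPROX_NONE)[0],key=cv2.contourArea);hh=cv2.convexHull(cs)[:,0];print(circ(np.array([onz(g,x,y,.126)[:2] for x,y in hh])))
sc=cv2.resize(s["color"][110:250,270:430],(480,420)); cv2.imwrite("pics/w5.png",np.hstack([sc,cv2.resize(w["color"][60:340,160:480],(320,280))[:,:] if 0 else cv2.resize(w["color"][60:340,200:413],(320,420))]))
E
```

```text
q [-0.33  0.43 -0.54  1.67  0.24  1.12 -2.12] pos [0.4935 0.3675 0.238 ] F [ 0.3 -0.3  0. ] M [-0.04 -0.02  0.02] w 0.998 yaw 22.6 tilt z [-0.002 -0.001 -1.   ]
lid (array([0.494643  , 0.36705822]), np.float64(0.05258601349745049)) (266, 140, 113, 110)
[307 192  29  37 839] [320.88200238 210.34564958] [0.4989 0.37   0.18  ]
(array([0.48846468, 0.36824115]), np.float64(0.054306157137416794))
(array([0.49103341, 0.35950139]), np.float64(0.05547291694235197))
```

View pics/w5.png

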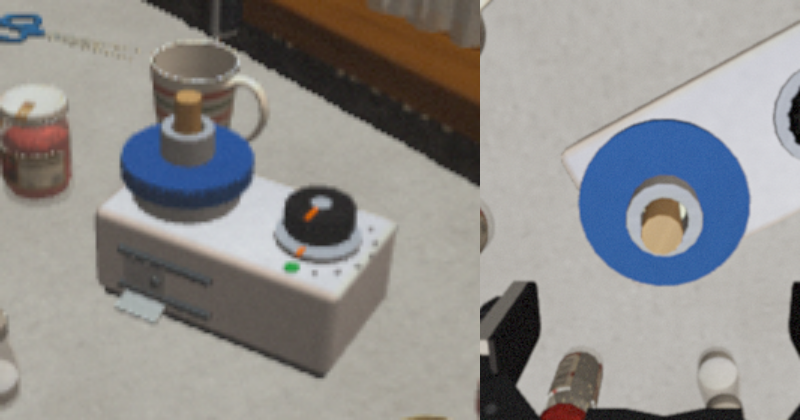

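The lids sit flat on the mouth, and the pointer is at the green dot at (292,267) in the picture. Next I grasp the collar.

>>> jog_arm(moves=[0.04,0.03,1,0,0,0,1,0,0,1,0,0,0,1,0,0,1,0,0,0,1,0,0,1,0,0,0,1,0,0,0.6,0,0,0,1,0,0,0.4,0,0,0,1,0,0,0.25,0,0,0,1,0,0,0,0,0,0,1])

```text
t: 25.35
eef_pos: [0.4947, 0.3677, 0.1336]
tool_rot: [0.0, 0.981, 0.196, -0.001]
contact_force: [-0.8, -0.2, -1.0]
gripper_width: 0.997
grasp_force: 0.0
```

```bash
python3 st.py
```

```text
q [-0.36  0.54 -0.51  1.76  0.32  0.93 -2.18] pos [0.4947 0.3677 0.1336] F [-0.8 -0.2 -1. ] M [ 0.01 -0.05  0.  ] w 0.997 yaw 22.6 tilt z [-0.001 -0.001 -1.   ]
```

>>> jog_arm(moves=[0,0,0,0,0,0,0.6,0,0,0,0,0,0,0.55,0,0,0,0,0,0,0.5,0,0,0,0,0,0,0.4,0,0,0,0,0,0,0.2,0,0,0,0,0,0,0,0,0,0,0,0,0,0,0,0,0,0,0,0,0], grip_force=30)

```text
t: 26.02
eef_pos: [0.4954, 0.3684, 0.1355]
tool_rot: [-0.0, 0.981, 0.196, 0.001]
contact_force: [-0.1, -0.9, 6.0]
gripper_width: 0.504
grasp_force: 30.5
```

>>> jog_arm(moves=[0,0,0,0,0,0,0,0,0,0,0,0,0,0,0,0,0,0,0,0,0,0,0,0,0,0,0,0,0,0,0,0,0,0,0,0,0,0,0,0,0,0,0,0,0,0,0,0,0,0,0,0,0,0,0,0])

```text
t: 26.68
eef_pos: [0.4954, 0.3683, 0.1355]
tool_rot: [-0.0, 0.981, 0.196, 0.001]
contact_force: [-0.6, -0.6, 5.0]
gripper_width: 0.502
grasp_force: 30.5
```

```bash
python3 st.py
```

```text
q [-0.36  0.54 -0.51  1.76  0.32  0.93 -2.18] pos [0.4954 0.3683 0.1355] F [-0.6 -0.6  5. ] M [-0.14  0.22 -0.05] w 0.502 yaw 22.6 tilt z [ 0.001  0.001 -1.   ]
```

>>> jog_arm(moves=[0,0,-0.1,0,0,0,0,0,0,-0.15,0,0,0,0,0,0,-0.2,0,0,0,0,0,0,-0.2,0,0,0,0,0,0,-0.2,0,0,0,0,0,0,-0.2,0,0,0,0,0,0,-0.2,0,0,0,0,0,0,-0.2,0,0,0,0])

```text
t: 27.35
eef_pos: [0.4949, 0.3678, 0.1637]
tool_rot: [0.0, 0.981, 0.196, 0.0]
contact_force: [-0.4, 0.7, -2.6]
gripper_width: 0.504
grasp_force: 30.8
```

```bash
python3 st.py
```

```text
q [-0.35  0.5  -0.52  1.74  0.29  0.98 -2.16] pos [0.4949 0.3678 0.1637] F [-0.4  0.7 -2.6] M [ 0.01  0.   -0.07] w 0.504 yaw 22.6 tilt z [ 0. -0. -1.]
```

>>> jog_arm(moves=[0,0,-0.4,0,0,0,0,0,0,-0.7,0,0,0,0,0,0,-0.9,0,0,0,0,0,0,-0.9,0,0,0,0,0,0,-0.9,0,0,0,0,0,0,-0.9,0,0,0,0,0,0,-0.9,0,0,0,0,0,0,-0.6,0,0,0,0])

```text
t: 28.02
eef_pos: [0.4952, 0.3683, 0.2898]
tool_rot: [-0.001, 0.981, 0.196, 0.001]
contact_force: [0.6, 0.2, -2.1]
gripper_width: 0.5
grasp_force: 31.0
```

>>> jog_arm(moves=[0,0,0,0,0,0,0,0,0,0,0,0,0,0,0,0,0,0,0,0,0,0,0,0,0,0,0,0,0,0,0,0,0,0,0,0,0,0,0,0,0,0,0,0,0,0,0,0,0,0,0,0,0,0,0,0])

```text
t: 28.68
eef_pos: [0.4949, 0.3678, 0.287]
tool_rot: [0.0, 0.981, 0.196, -0.0]
contact_force: [0.4, -0.4, -1.2]
gripper_width: 0.502
grasp_force: 30.9
```

```bash
python3 st.py; python3 - <<'E'
from h import *
s=cam("side")["color"][30:250,260:440]; a=cam("scene")["color"][80:240,230:370]
cv2.imwrite("pics/w6.png",np.hstack([cv2.resize(s,(450,550)),cv2.resize(a,(350,550))]))
E
```

```text
q [-0.33  0.39 -0.55  1.61  0.21  1.21 -2.1 ] pos [0.4949 0.3678 0.287 ] F [ 0.4 -0.4 -1.2] M [0.01 0.05 0.04] w 0.502 yaw 22.6 tilt z [-0. -0. -1.]
```

View pics/w6.png

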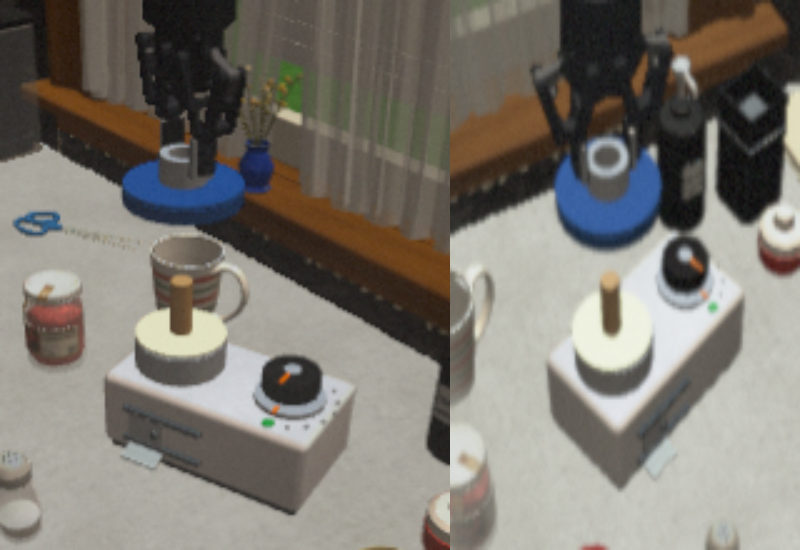

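The inner lid is flush on the mouth and the blue lid is held level about 15 cm up. The pointer is at the green dot.

```bash
python3 -c "
from station import *
print(hand_in())"
```

```text
the job is handed in; nothing more can be done
None
```

I finished the job and handed it in at about 29 s: the pointer stands at the green dot, the inner lid is home on the mouth, and the blue lid is held level and still about 15 cm above where it sat; no verdict was shown.

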